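# Clear the vegetable peeler and hold its blade arm back for the next carrot

### The arm

A 6-joint arm with a two-finger parallel gripper is mounted at the origin on a cart in front of the work surface, level with it; the furniture and walls round the work are solid. World frame = base frame: x ahead of the robot, y to its left, z up, the work surface at z = 0. Lengths are in m, angles in rad, forces in N, time in s.
With the tool pointing down it reaches from about 0.4 to 0.825 m from the base axis. Payload 7 kg.
Tool frame: the origin (TCP) lies midway between the tips of the shut fingers; the grasp point (between the pads) lies arm.hold_point_z behind it (arm.hold_point_z is the distance from the TCP to the grasp point, in m); z points along the fingers, y is the line along which they close (so a half turn about z gives the same grasp; the last joint's range is limited). The gripper opens to 88 mm and grips with 3 to 60 N. Pads are 19 mm wide; open, the fingers measure 130 mm over their backs; the gripper's body (78 mm by 193 mm) begins 47 mm behind the grasp point.
Start: joints at [1.423, 0.359, 0.012, 0, -1.224, -0.288], TCP at [0.285, 0.612, 0.227] pointing down, gripper open.
Joint ranges: [-3.07, 3.07], [-1.43, 2.12], [-1.02, 1.25], [-3.03, 1.67], [-3.05, -0], [-3.03, 3.03]. Speed limits (rad/s): [2.39, 2.39, 3.01, 3.14, 3.14, 3.14].

### API

Orientations are given as [roll, pitch, yaw] about the fixed x, y, z axes, in that order (R = Rz(yaw) Ry(pitch) Rx(roll)).
In Python, from station import arm gives the robot as it stands.
- The arm moves only by the shell command python3 -m crank 'ROWS' [OPENING] [FORCE]. ROWS is JSON, a list that holds one entry, the list of rows, each a list of 4 numbers: the shift along the tool's x, y, z in units of 25 mm (1.0 is 25 mm), then the turn about the tool's z in units of 5 degrees (1.0 is 5 degrees). A call has 1 to 12 rows; each row is the pose to reach, as a shift and turn from the pose commanded when the call began, along the tool's axes at that moment; what a row does not reach only later rows make up. A row lasts 1/8 s, in which the tool goes at most 62.5 mm and 10.7 degrees, less where a joint would pass 70% of its speed; a pose out of reach is approached as far as the arm can. A call with a gripper value outside its range is refused whole. OPENING is the closure, from 0 (fully open) to 1 (shut), set as the call begins (- or left out, the last holds). The fingers move at their own pace and stop on an object; FORCE is the grip in N (left out, the last holds). Time passes only in rows, so rows that repeat a pose let the fingers close. It gives the time, the measured TCP pose, the force, the opening and the grip force at its end, in the units of the state.
- arm.get_state(): the state, without advancing time (a new reading comes with each control period).
- arm.grab_frame(name): name is "scene" or "top"; returns (picture, depth): 400x640x3 uint8, red, green, blue; 400x640 float32, m along the optical axis (not along the pixel's ray), 0 where there is no reading.
- arm.get_calibration(name): a dict with "mtx" (3x3 intrinsics, pixels), "R" (3x3) and "t" (3): a world point X has camera coordinates R X + t. Camera axes: x right, y down, z forward; pixel columns grow to the right and rows downward; lengths in m; the calibration is good to about 2 mm. A picture is of the moment at which its call begins. get_calibration takes no time and is no camera call.
- arm.job_done(): hands the job in; it is judged then, once.
Trained networks look in the newest picture that a camera, given by its name, has taken for a name from the list of things; names that differ only in an ending like _2 or _b are one class to them, and where a whole thing is asked for, a point or a joint stands for the part that bears it (a point fixed in the world has none). Each returns a list of dicts, best first, with "score" (0 to 1); they miss things now and then, are a little off and sometimes report something else, mostly with a low value. They report only what shows in the picture. A call takes as long as a camera call. They do not tell look-alikes from the thing itself.
- arm.recognise(thing, camera): "extent" ([left, top, width, height] in pixels, round what is visible of it).
- arm.trace(thing, camera): "mask" (400x640 bool, what is visible of it) and "extent" ([left, top, width, height] in pixels, round what is visible of it).
The state is a dict: "t": time; "q": joint angles; "qd": joint speeds; "joint_efforts": joint torques, N m; "eef_pos": TCP position; "ee_rot": TCP orientation; "force": force on the tool from outside, world axes, zero at the start; "moment": the same for the moment, N m; "width": finger opening in m; "gripper_force": force on a finger pad.
Only numpy, scipy, OpenCV 4.12 (cv2) and the standard library are available. Lean on these libraries where they do the work, as an engineer would, in place of code of your own. Each camera call takes 0.05 s, during which the arm holds its last target. There are 200 camera calls.

### The job

The electric peeler has finished a carrot butt. Lift that peeled butt out of the peeler's drive cup and stand it upright on the ochre cutting board without disturbing the pieces already there, then swing the spring-loaded blade arm by its knob out to its outer stop so that I can set the next carrot in the cup. Finish while still holding the arm against that stop: it springs back if you let go.

Things in the scene. Friction and masses are not known exactly. Their poses are not given: they have to be found in the camera images.
- peeler: electric peeler fixed to the table: plain grey motor housing, x from -85 to +65 mm, y from -95 to +95 mm, 50 mm high; its -x side is the front, with a small black rocker switch, and roughly faces the robot. Origin on the table under the housing, z up. Drive cup axis at x 0, y -30 mm; arm pivot post at x -45, y +50 mm (116 mm tall). Stands left or right of the board, turned up to 20 degrees.
- spindle (a point): centre of the drive cup's floor, 66 mm above the table: a steel cup with twelve teeth 8 mm high on a 53 mm inner circle; a carrot just stands in it and lifts straight out. The blade carrier (24 mm wide, top 120 mm above the table) stands 25 mm from this axis on the peeler's -x side; along the peeler's y both sides of the carrot are free for fingers above the arm bar, whose top is at 96 mm.
- pivot (a point): point on the vertical axis of the blade arm's hinge, 90 mm above the table (mid-height of the arm bar, a 12 mm square steel bar)
- knob (a point): centre of the upright black knob at the free end of the blade arm, 140 mm from the pivot axis, 125 mm above the table: round, 22 mm in diameter, its grip from 97 to 150 mm above the table. It moves with the arm and may turn within a grip, as it is round.
- blade_arm (a joint): angle of the blade arm (rad): 0 at rest at the inner stop, where the arm lies along the peeler's -y from its pivot (the knob's direction from the pivot is (-sin q, -cos q) in the peeler's frame); it grows clockwise seen from above, swinging to the peeler's -x (its front), to the outer stop at 1.2. A torsion spring pulls it back to 0: about 3 N at the knob at 0, 8 N at 1.2.
- peeled_butt: the peeled carrot butt standing in the drive cup: a tapering upright piece, 34 mm wide at its flat foot, 26 mm at mid-height (50 mm up), 15 mm at the top, 90 mm tall, about 60 g, loose. Origin at the centre of its foot, z up.
- board: ochre cutting board lying flat, fixed, 430 mm along its x, 245 mm along its y, 20 mm thick. Origin at the centre of its underside, so its top is at 20 mm. It lies with its long side across in front of the robot: its +y edge is the one nearer the robot. The near half (y above 10 mm) is empty; the cut carrot lies on the far half.
- fat_butt: another carrot butt, standing on the board's far half: 45 mm wide, 87 mm tall, loose, to be left alone. Origin at the centre of its foot.
- chunk: short carrot chunk 44 x 67 x 41 mm lying on the board's far half, loose, to be left alone. Origin at the centre of its underside.
- slice_0: half-round carrot slice 22 x 57 x 10 mm lying on the board, loose, to be left alone. Origin at the centre of its underside.
- slice_1: half-round carrot slice 21 x 61 x 10 mm lying on the board, loose, to be left alone. Origin at the centre of its underside.
- slice_2: half-round carrot slice 20 x 47 x 10 mm lying on the board, loose, to be left alone. Origin at the centre of its underside.
Mind the look-alikes: they are no part of the job. Several things have the shape of the peeler; the one meant has the colours described above.

How it is judged:
On the way, in this order (a step that is already met when the one before it is completed fails the run):
1. the peeled butt stands upright on the board, released (contact force between peeled_butt and board above 0.15 N and contact force between the fingers and peeled_butt below 0.05 N and angle between peeled_butt's own z axis and vertical below 0.15 rad and linear speed of peeled_butt below 0.03 m/s), for 0.2 s.
2. the blade arm is drawn out to its outer stop by the gripper (value of joint blade_arm above 1.15 rad and contact force between the fingers and blade_arm above 2 N), for 0.3 s.
At the end, for the whole second after the job is handed in: The fingers still hold the blade arm (more than 2 N on it) within 0.05 rad of its outer stop at 1.2 rad and it is at rest, with nothing else propping it; the peeled butt stands released, at rest and upright (within 0.15 rad) with its foot on the ochre board; the fat butt still stands (all of step 2 and velocity of joint blade_arm between -0.1 and 0.1 rad/s and contact force between peeled_butt and blade_arm below 0.05 N and contact force between the fingers and peeled_butt below 0.05 N and contact force between peeled_butt and board above 0.15 N and angle between each of peeled_butt, fat_butt's own z axis and vertical below 0.15 rad and linear speed of peeled_butt below 0.02 m/s and x of peeled_butt in the frame of board between -0.21 and 0.21 m and y of peeled_butt in the frame of board between -0.118 and 0.118 m and z of peeled_butt in the frame of board between 0.015 and 0.027 m); the arm keeps its last pose, push and grip.
It fails at once if a carrot piece that lay on the board is shoved more than 25 mm, or the fat butt is tipped over (distance of any of fat_butt, chunk, slice_0, slice_1, slice_2 from where it was at the start of the episode above 0.025 m or angle between fat_butt's own z axis and vertical above 0.4 rad).
It also fails if it takes over 61 s, if anything falls off the work surface, if the arm or the gripper's body presses on something with over 40 N, if the wrist force passes 120 N, or if a joint passes its speed limit or range.

## Working session

There is one attempt and no reset: what is moved stays moved. The work goes in short steps, Python scripts to look and compute and a shell command to move; the robot and the scene stay as the last step left them, time stands still between calls to the robot, and variables do not carry over. Pictures are saved under pics/ and viewed, at most 10 in all, crops included, and the job is handed in when it is done.

```bash
mkdir -p pics; ls; python3 - <<'E'
from station import arm
import cv2,numpy as np
ims=[]
for c in("scene","top"):
    p,d=arm.grab_frame(c); cv2.imwrite(f"pics/{c}0.png",p[...,::-1]); np.savez(f"{c}0.npz",p=p,d=d)
    for th in("peeler","peeled_butt","knob","board","fat_butt"):
        try:print(c,th,[(x["extent"],round(x["score"],2)) for x in arm.recognise(th,c)])
        except Exception as e:print(th,e)
print(arm.get_state(),arm.hold_point_z)
E
```

```text
pics
scene peeler [([364.8, 256.7, 100.6, 88.8], 0.75), ([246.1, 232.4, 90.6, 84.1], 0.66)]
scene peeled_butt [([423.5, 271.1, 17.3, 30.5], 0.71)]
scene knob [([256.4, 245.0, 44.4, 45.4], 0.95), ([384.1, 270.4, 61.5, 53.9], 0.57)]
scene board [([252.2, 121.1, 130.1, 107.9], 0.92)]
scene fat_butt [([334.4, 145.3, 14.2, 28.4], 0.79)]
top peeler [([341.7, 213.0, 69.2, 60.4], 0.93), ([399.7, 143.6, 73.8, 53.3], 0.65)]
top peeled_butt [([418.7, 169.1, 56.1, 17.0], 0.27)]
top knob [([364.7, 245.0, 47.7, 13.8], 0.73), ([419.6, 169.3, 54.9, 20.0], 0.57)]
top board []
top fat_butt [([285.5, 150.3, 9.1, 12.7], 0.69)]
{'t': 0.6, 'q': array([ 1.42311856e+00,  3.58566977e-01,  1.18968163e-02, -7.10093217e-06,
       -1.22409968e+00, -2.88106298e-01]), 'qd': array([-1.28901887e-03,  6.58448343e-06,  2.34694704e-04, -3.72675594e-04,
       -8.40355458e-04, -1.55658495e-03]), 'joint_efforts': array([ 6.57193323e-04, -5.81994367e+01,  2.93179858e+01,  6.99971214e+00,
        1.23525495e-02, -2.70631773e-05]), 'eef_pos': array([0.28493263, 0.61188545, 0.22657995]), 'ee_rot': array([-3.14156915e+00,  1.39297386e-05, -4.35786478e-01]), 'force': array([-0.40130097,  0.64031722, -0.74758159]), 'moment': array([-0.0139473 ,  0.00446722, -0.02530017]), 'gripper_force': 0.0, 'width': 0.08737849294102122} 0.0188
```

```bash
python3 - <<'E'
import cv2
a=cv2.imread("pics/scene0.png")[110:360,220:480];b=cv2.imread("pics/top0.png")[110:300,230:490]
cv2.imwrite("pics/c1.png",cv2.resize(a,None,fx=2.4,fy=2.4,interpolation=2)[:600]);cv2.imwrite("pics/c2.png",cv2.resize(b,None,fx=3,fy=3,interpolation=2))
E
```

```text
(no output)
```

View pics/c1.png

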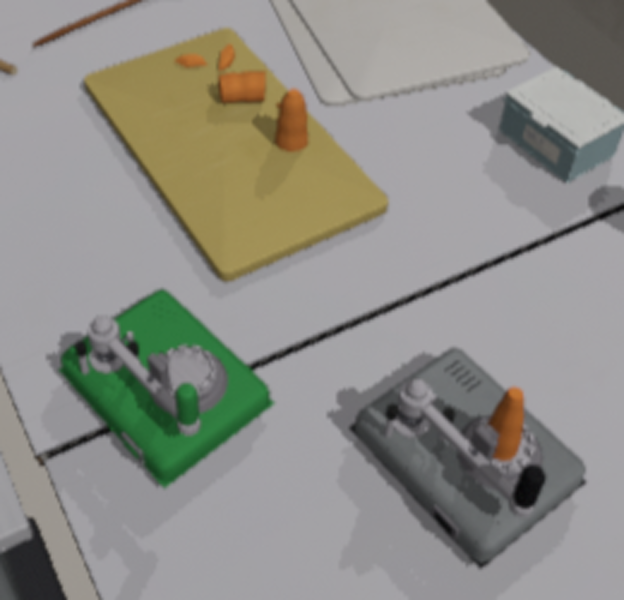

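View pics/c2.png

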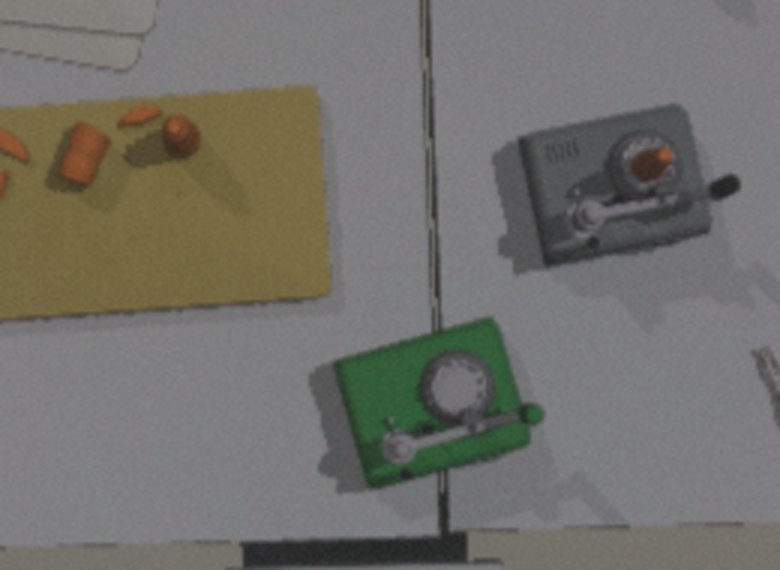

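View pics/scene0.png

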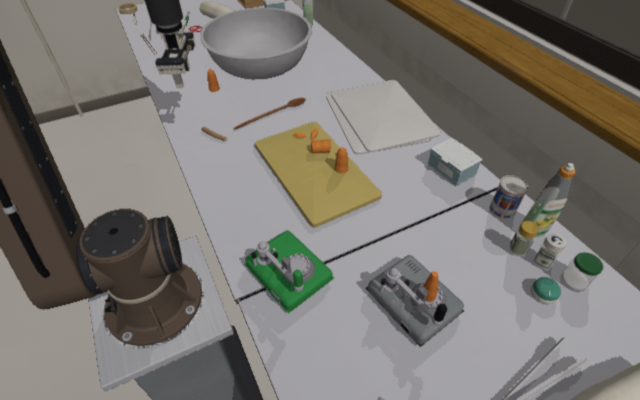

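The two candidates are the grey housing with the black knob (scene ~(415,297), top ~(436,170)) and the green one (scene ~(290,270), top ~(375,243)). The grey one fits: it has the plain grey housing, the black rocker switch and the carrot in its cup, and the enlarged crops confirm it. Next I measure it.

```bash
cat > h.py <<'E'
import numpy as np,cv2
from station import arm
def cloud(c,d):
    K=arm.get_calibration(c); v,u=np.mgrid[:400,:640]
    r=np.stack([u,v,np.ones_like(u)],-1)@np.linalg.inv(K["mtx"]).T
    return (r*d[...,None]-K["t"])@K["R"]
def atz(c,u,v,z):
    K=arm.get_calibration(c); o=-K["R"].T@K["t"]; r=K["R"].T@np.linalg.inv(K["mtx"])@[u,v,1]
    return o+r*(z-o[2])/r[2]
def proj(c,X):
    K=arm.get_calibration(c); x=(K["R"]@X+K["t"]);x=K["mtx"]@x; return x[:2]/x[2]
E
python3 - <<'E'
from h import *
np.set_printoptions(precision=4,suppress=True)
for c in("scene","top"):
    f=np.load(f"{c}0.npz");p,d=f["p"],f["d"];X=cloud(c,d);z=X[...,2]
    K=arm.get_calibration(c);print(c,"cam",-K["R"].T@K["t"])
    hsv=cv2.cvtColor(p,cv2.COLOR_RGB2HSV);h,s,v=[hsv[...,i].astype(int) for i in range(3)]
    org=(h>3)&(h<18)&(s>150)&(d>0)
    box=np.zeros((400,640),bool)
    if c=="scene":box[255:350,362:470]=1
    else: box[140:200,398:480]=1
    m=org&box
    print("carrot px",m.sum(),[ (round(a,3),X[m&(z>a)&(z<a+.02)].mean(0)) for a in np.arange(.06,.16,.02) if (m&(z>a)&(z<a+.02)).sum()>2])
    k=box&(v<60)&(z>.1)&~org
    print("knob",k.sum(),X[k].mean(0),X[k].max(0),X[k].min(0))
    hs=box&(abs(z-.05)<.012)&(s<70)
    print("housing top rect",cv2.minAreaRect(X[hs][:,:2].astype(np.float32)*1000),np.median(z[hs]))
    ps=box&(abs(z-.114)<.012)&~org&(v>60); print("post",ps.sum(),X[ps].mean(0))
    ob=(h>18)&(h<32)&(s>80)&(abs(z-.02)<.01)
    n,l,st,_=cv2.connectedComponentsWithStats(ob.astype(np.uint8)); i=1+st[1:,4].argmax()
    print("board",cv2.minAreaRect(X[l==i][:,:2].astype(np.float32)*1000))
    m2=org&~box&(z>.025)&(l*0==0)
    n,l,st,_=cv2.connectedComponentsWithStats(m2.astype(np.uint8))
    for i in range(1,n):
        if st[i,4]>8: print("  orange",X[l==i].mean(0),X[l==i].min(0),X[l==i].max(0))
E
```

```text
scene cam [ 0.1401 -0.6637  0.9356]
carrot px 263 [(np.float64(0.06), array([ 0.5794, -0.3403,  0.0749])), (np.float64(0.08), array([ 0.5806, -0.3397,  0.0903])), (np.float64(0.1), array([ 0.5784, -0.334 ,  0.1104])), (np.float64(0.12), array([ 0.5794, -0.3309,  0.1295])), (np.float64(0.14), array([ 0.5818, -0.3278,  0.1499]))]
knob 194 [ 0.5452 -0.3894  0.1374] [ 0.5613 -0.2872  0.9356] [ 0.1401 -0.6637  0.1004]
housing top rect ((570.4351806640625, -300.40863037109375), (153.8440399169922, 188.46820068359375), 9.465106010437012) 0.049603527521598384
post 169 [ 0.5449 -0.3004  0.1138]
board ((568.9129638671875, 243.05892944335938), (245.35769653320312, 430.6162414550781), 2.4203763008117676)
  orange [1.0812 0.5864 0.3193] [1.0763 0.5735 0.3098] [1.0847 0.6017 0.3322]
  orange [1.081  0.5488 0.3251] [1.0783 0.5311 0.3123] [1.085  0.567  0.3347]
  orange [1.0811 0.4545 0.3209] [1.0761 0.4304 0.3107] [1.0842 0.4765 0.331 ]
  orange [1.0808 0.2591 0.3266] [1.0779 0.2502 0.3204] [1.0847 0.2648 0.3339]
  orange [1.0825 0.0823 0.3276] [ 1.0757 -0.0207  0.3095] [1.1019 0.242  0.3408]
  ora
[... 1724 characters left out ...]
236  0.031 ] [0.6618 0.2163 0.025 ] [0.6772 0.2546 0.0357]
  orange [0.641  0.1853 0.1052] [0.6302 0.1753 0.095 ] [0.6505 0.1949 0.1124]
  orange [0.6218 0.2973 0.0568] [0.5925 0.2755 0.0279] [0.6562 0.3242 0.0675]
  orange [0.6425 0.387  0.0306] [0.6252 0.3686 0.025 ] [0.6578 0.4069 0.0361]
  orange [0.5951 0.4033 0.0291] [0.5822 0.3934 0.0255] [0.6063 0.412  0.0356]
  orange [ 0.3546 -0.5724  0.0368] [ 0.2748 -0.5908  0.0257] [ 0.4468 -0.547   0.0494]
  orange [ 0.3362 -0.6413  0.0373] [ 0.2688 -0.654   0.0251] [ 0.4082 -0.6241  0.0528]
  orange [0.4175 0.8298 0.0951] [0.4032 0.819  0.0734] [0.4295 0.8413 0.111 ]
  orange [0.4175 0.8204 0.0493] [0.4032 0.8138 0.0336] [0.4335 0.8253 0.0655]
```

Grey peeler at about (0.581, -0.299), yaw 9.5°, cup at about (0.586, -0.328). Now I move towards it.

```bash
cat >> h.py <<'E'
def go(x,y,z,yawdeg=None):
    s=arm.get_state(); p=s["eef_pos"]; R=cv2.Rodrigues(np.zeros(3))[0]
    from scipy.spatial.transform import Rotation as Ro
    R=Ro.from_euler("xyz",s["ee_rot"]).as_matrix(); d=R.T@(np.array([x,y,z])-p)/.025
    t=0 if yawdeg is None else -((yawdeg-np.degrees(s["ee_rot"][2])+180)%360-180)/5
    print("rows",np.round(d,2),round(t,2),"| t",round(s["t"],2),"pos",np.round(p,4),"rot",np.round(np.degrees(s["ee_rot"]),1),"F",np.round(s["force"],1),"w",round(s["width"],4),"g",round(s["gripper_force"],1),"q1,6",np.round(s["q"][[0,5]],2))
E
python3 -m crank '[[[2,2,0,-1],[4,4.4,0,-2],[6,6.5,0,-3],[8,8.7,0,-4],[10,10.8,0,-5],[12,13,0,-6],[14,15.2,0,-6.9],[16,17.4,0,-6.9],[16,17.4,0,-6.9],[16,17.4,0,-6.9]]]' 0
python3 -c "from h import *;go(.585,-.328,.215,9.5)"
```

```text
t: 1.85
eef_pos: [0.4642, 0.0461, 0.2269]
ee_rot: [-3.142, -0.001, 0.164]
force: [0.3, 1.0, 0.1]
width: 0.0872
gripper_force: 0.0
rows [ 2.32 15.55  0.48] -0.02 | t 1.85 pos [0.4642 0.0461 0.2269] rot [-180.    -0.     9.4] F [0.3 1.  0.1] w 0.0872 g 0.0 q1,6 [0.52 1.21]
```

```bash
python3 -m crank '[[[0.3,2.2,0,0],[0.6,4.4,0,0],[1,6.6,0,0],[1.3,8.8,0.2,0],[1.6,11,0.4,0],[2,13.2,0.5,0],[2.3,15.5,0.5,0],[2.3,15.5,0.5,0],[2.3,15.5,0.5,0]]]'
python3 - <<'E'
from h import *
p,d=arm.grab_frame("scene");cv2.imwrite("pics/s1.png",cv2.resize(p[200:360,340:500,::-1],None,fx=3.7,fy=3.7,interpolation=2))
X=cloud("scene",d);z=X[...,2];h=cv2.cvtColor(p,cv2.COLOR_RGB2HSV).astype(int);b=np.zeros_like(z,bool);b[255:350,362:470]=1
m=b&(h[...,0]>3)&(h[...,0]<18)&(h[...,1]>150)&(d>0)
for a in np.arange(.08,.16,.02):
    k=m&(z>a)&(z<a+.02)
    if k.sum()>2:print(round(a,2),k.sum(),X[k].mean(0).round(4))
go(.585,-.328,.104,9.5)
E
```

```text
t: 2.98
eef_pos: [0.5844, -0.324, 0.2136]
ee_rot: [-3.141, 0.001, 0.165]
force: [-0.1, 0.9, -0.3]
width: 0.0873
gripper_force: 0.0
0.08 44 [ 0.5798 -0.3395  0.0906]
0.1 61 [ 0.5786 -0.3338  0.1111]
0.12 74 [ 0.5795 -0.3308  0.1299]
0.14 55 [ 0.5813 -0.3273  0.1509]
rows [-0.01  0.18  4.4 ] 0.01 | t 3.02 pos [ 0.5845 -0.3234  0.214 ] rot [-180.     0.     9.5] F [-0.4  0.7 -0.2] w 0.0881 g 0.0 q1,6 [-0.21  1.95]
```

View pics/s1.png

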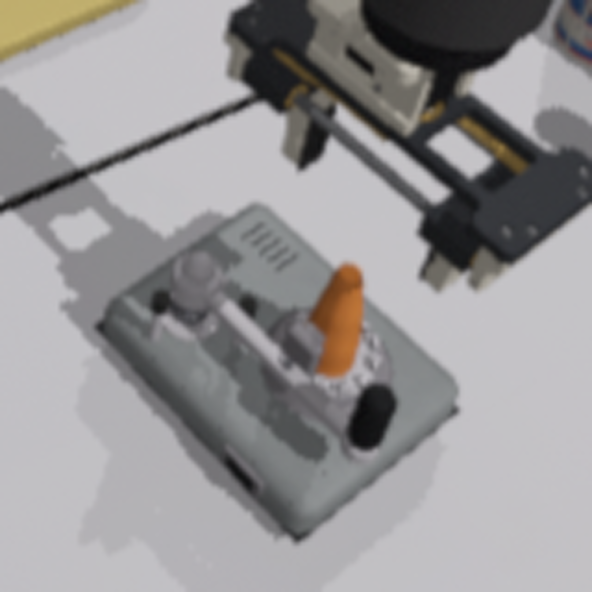

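The grey peeler and carrot are clear, with the carrot foot at about (340,375) in the crop and its tip at about (348,272). The open gripper hangs above it with its closing line along the housing's long side. Next I descend and grip.

```bash
python3 -m crank '[[[0.05,0.15,0.8,0],[0.05,0.15,1.6,0],[0.05,0.15,2.4,0],[0.05,0.15,3.2,0],[0.05,0.15,3.8,0],[0.05,0.15,4.1,0],[0.05,0.15,4.4,0],[0.05,0.15,4.4,0],[0.05,0.15,4.4,0]]]'
python3 -m crank '[[[0,0,0,0],[0,0,0,0],[0,0,0,0],[0,0,0,0],[0,0,0,0],[0,0,0,0],[0,0,0,0],[0,0,0,0],[0,0,0,0],[0,0,0,0]]]' 1 15
python3 -c "from h import *;go(.586,-.327,.104,9.5)"
```

```text
t: 4.15
eef_pos: [0.5869, -0.3276, 0.1045]
ee_rot: [3.141, -0.001, 0.166]
force: [-0.6, -0.1, -0.2]
width: 0.0873
gripper_force: 0.0
t: 5.4
eef_pos: [0.5866, -0.3274, 0.104]
ee_rot: [-3.142, 0.0, 0.166]
force: [-0.1, -0.2, -0.7]
width: 0.0287
gripper_force: 14.8
rows [-0.02 -0.02  0.  ] 0.01 | t 5.4 pos [ 0.5866 -0.3274  0.104 ] rot [-180.     0.     9.5] F [-0.1 -0.2 -0.7] w 0.0287 g 14.8 q1,6 [-0.22  1.96]
```

```bash
python3 -m crank '[[[0,0,-0.3,0],[0,0,-0.6,0],[0,0,-1,0],[0,0,-1.5,0],[0,0,-2.2,0],[0,0,-3,0],[0,0,-3.6,0],[0,0,-4,0],[0,0,-4,0],[0,0,-4,0]]]' 1 20
python3 - <<'E'
from h import *
p,d=arm.grab_frame("scene");cv2.imwrite("pics/s2.png",cv2.resize(p[200:360,340:500,::-1],None,fx=3,fy=3,interpolation=2))
go(.49,.16,.204,9.5)
E
```

```text
t: 6.65
eef_pos: [0.5863, -0.3272, 0.2033]
ee_rot: [-3.141, 0.001, 0.166]
force: [0.7, 0.5, -1.1]
width: 0.0287
gripper_force: 19.8
rows [ -0.57 -19.86  -0.02] 0.0 | t 6.7 pos [ 0.5862 -0.3273  0.2031] rot [-1.8e+02  1.0e-01  9.5e+00] F [ 0.1  0.3 -0.7] w 0.0285 g 19.8 q1,6 [-0.22  1.96]
```

View pics/s2.png

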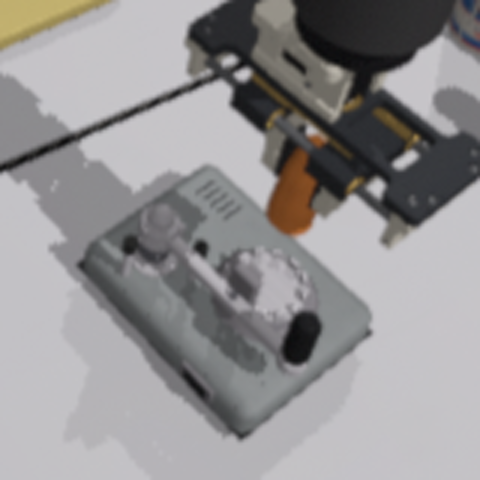

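The carrot is in the grip (crop ~(292,205)) and the cup is empty. Next I carry it over the empty near half of the board.

```bash
python3 -m crank '[[[0,-0.7,0,0],[0,-2,0,0],[-0.1,-4,0,0],[-0.2,-6,0,0],[-0.2,-8,0,0],[-0.3,-10,0,0],[-0.4,-12,0,0],[-0.4,-14,0,0],[-0.5,-16,0,0],[-0.6,-18,0,0],[-0.6,-19.3,0,0],[-0.6,-19.8,0,0]]]'
python3 -m crank '[[[0,0,0.7,0],[0,0,1.5,0],[0,0,2.5,0],[0,0,3.5,0],[0,0,4.3,0],[0,0,4.9,0],[0,0,5.2,0],[0,0,5.3,0],[0,0,5.3,0],[0,0,5.3,0]]]'
python3 - <<'E'
from h import *
p,d=arm.grab_frame("scene");cv2.imwrite("pics/s3.png",cv2.resize(p[100:260,240:400,::-1],None,fx=3.5,fy=3.5,interpolation=2))
go(.49,.16,.058,9.5)
X=cloud("scene",d);z=X[...,2];h=cv2.cvtColor(p,cv2.COLOR_RGB2HSV).astype(int)
m=(h[...,0]>3)&(h[...,0]<18)&(h[...,1]>150)&(d>0)&(abs(X[...,0]-.49)<.04)&(abs(X[...,1]-.16)<.04)
for a in np.arange(.02,.12,.01):
    k=m&(z>a)&(z<a+.01)
    if k.sum()>2:print(round(a,2),k.sum(),X[k].mean(0).round(4))
E
```

```text
t: 8.2
eef_pos: [0.4889, 0.1601, 0.2039]
ee_rot: [-3.142, 0.0, 0.169]
force: [-0.1, -0.5, -1.4]
width: 0.0287
gripper_force: 19.8
t: 9.45
eef_pos: [0.4902, 0.1585, 0.0721]
ee_rot: [-3.141, -0.001, 0.166]
force: [-0.1, 0.1, -1.1]
width: 0.0286
gripper_force: 19.8
rows [ 0.   -0.06  0.56] 0.01 | t 9.5 pos [0.4902 0.1585 0.0721] rot [-1.8e+02 -1.0e-01  9.5e+00] F [ 0.8  0.4 -0.3] w 0.0287 g 19.8 q1,6 [0.69 1.04]
0.02 6 [0.4883 0.1578 0.0213]
0.03 12 [0.4848 0.1491 0.0367]
0.04 24 [0.485  0.1473 0.0454]
0.05 21 [0.4808 0.1496 0.055 ]
0.06 18 [0.4802 0.1499 0.0641]
0.07 14 [0.4787 0.1507 0.0757]
0.08 13 [0.4805 0.1512 0.0847]
0.09 8 [0.4804 0.1534 0.0928]
```

View pics/s3.png

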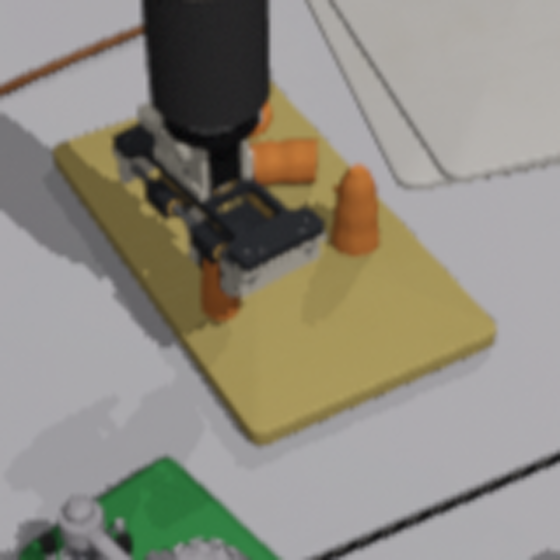

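The carrot hangs just above the board's near half (crop ~(218,290)), clear of the fat butt at ~(357,215). Next I lower it to contact.

```bash
python3 -m crank '[[[0,0,0.2,0],[0,0,0.35,0],[0,0,0.45,0],[0,0,0.5,0],[0,0,0.5,0],[0,0,0.5,0]]]'; python3 -m crank '[[[0,0,0.04,0],[0,0,0.08,0],[0,0,0.08,0],[0,0,0.08,0]]]'
```

```text
t: 10.25
eef_pos: [0.49, 0.1583, 0.0591]
ee_rot: [-3.142, -0.0, 0.166]
force: [-0.3, 0.2, -0.9]
width: 0.0287
gripper_force: 19.8
t: 10.75
eef_pos: [0.4905, 0.1585, 0.0578]
ee_rot: [-3.141, -0.001, 0.167]
force: [-0.8, -0.0, 6.6]
width: 0.0287
gripper_force: 20.1
```

```bash
python3 -m crank '[[[0,0,-0.03,0],[0,0,-0.03,0]]]' - 5; python3 -m crank '[[[0,0,0,0],[0,0,0,0],[0,0,0,0],[0,0,0,0],[0,0,0,0],[0,0,0,0],[0,0,0,0],[0,0,0,0]]]' 0 5; python3 -m crank '[[[0,0,-0.6,0],[0,0,-1.6,0],[0,0,-3,0],[0,0,-4.5,0],[0,0,-6,0],[0,0,-6.4,0],[0,0,-6.4,0]]]'
python3 - <<'E'
from h import *
p,d=arm.grab_frame("scene");cv2.imwrite("pics/s4.png",cv2.resize(p[100:340,240:480,::-1],None,fx=2.5,fy=2.5,interpolation=2))
go(.551,-.394,.218,9.5)
X=cloud("scene",d);z=X[...,2];h=cv2.cvtColor(p,cv2.COLOR_RGB2HSV).astype(int)
b=np.zeros_like(z,bool);b[255:350,362:470]=1
k=b&(h[...,2]<60)&(z>.11)&(z<.16)&(X[...,1]<-.34);P=X[k];print("knob",k.sum(),np.median(P,0),P[P[:,2]>.145].mean(0),P.min(0),P.max(0))
E
```

```text
t: 11.0
eef_pos: [0.4899, 0.1583, 0.0578]
ee_rot: [-3.142, -0.0, 0.166]
force: [-0.1, -0.2, 1.1]
width: 0.0292
gripper_force: 5.0
t: 12.0
eef_pos: [0.4899, 0.1582, 0.0578]
ee_rot: [3.142, 0.0, 0.166]
force: [-0.0, 0.0, -0.8]
width: 0.0875
gripper_force: 0.0
t: 12.88
eef_pos: [0.49, 0.1584, 0.2188]
ee_rot: [-3.141, -0.002, 0.166]
force: [-1.2, -0.0, 0.2]
width: 0.0871
gripper_force: 0.0
rows [-1.230e+00  2.219e+01 -2.000e-02] 0.0 | t 12.93 pos [0.4895 0.1581 0.2176] rot [-180.     0.     9.5] F [-0.1 -0.1 -0.2] w 0.0875 g 0.0 q1,6 [0.69 1.04]
knob 148 [ 0.54881237 -0.3969315   0.13848505] [ 0.55276013 -0.39464263  0.14853118] [ 0.5430373  -0.40400954  0.11001301] [ 0.56074792 -0.34153797  0.1515181 ]
```

View pics/s4.png

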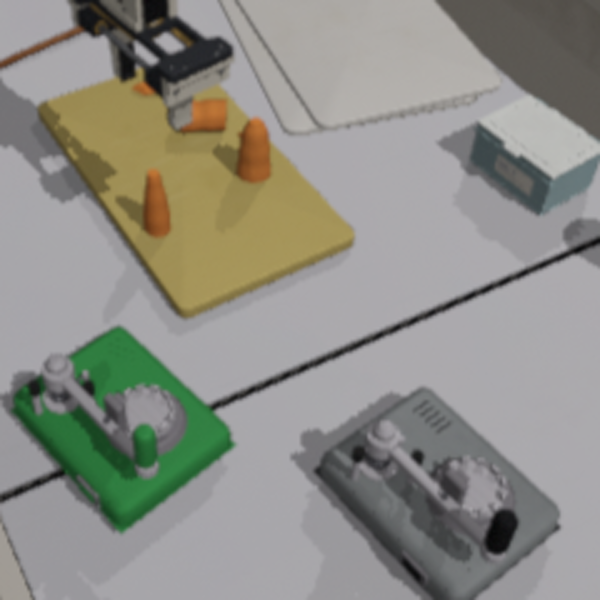

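The peeled butt stands upright on the near half (crop ~(155,205)), the fat butt and other pieces are undisturbed, and the black knob is at ~(500,532). I go above the knob, with the closing line along the swing direction.

```bash
python3 -m crank '[[[-0.1,2,0,2],[-0.2,4.2,0,4],[-0.3,6.4,0,6],[-0.5,8.6,0,8],[-0.6,10.8,0,10],[-0.7,13,0,12],[-0.8,15.2,0,14],[-0.9,17.4,0,16],[-1,19.6,0,18],[-1.2,21.4,0,18],[-1.2,22.2,0,18],[-1.2,22.2,0,18]]]'
python3 -c "from h import *;go(.552,-.395,.106,-80.5)"
```

```text
t: 14.42
eef_pos: [0.5515, -0.3948, 0.2157]
ee_rot: [3.139, 0.002, -1.406]
force: [-1.2, -0.3, -0.0]
width: 0.0875
gripper_force: 0.0
rows [ 0.02 -0.03  4.39] -0.01 | t 14.43 pos [ 0.5515 -0.3948  0.2157] rot [ 1.799e+02  1.000e-01 -8.060e+01] F [-1.2 -0.3 -0. ] w 0.0875 g 0.0 q1,6 [-0.33  0.5 ]
```

```bash
python3 -m crank '[[[0,0,0.8,0],[0,0,1.6,0],[0,0,2.4,0],[0,0,3.2,0],[0,0,3.8,0],[0,0,4.2,0],[0,0,4.4,0],[0,0,4.4,0],[0,0,4.4,0]]]'
python3 -m crank '[[[0,0,0,0],[0,0,0,0],[0,0,0,0],[0,0,0,0],[0,0,0,0],[0,0,0,0],[0,0,0,0],[0,0,0,0],[0,0,0,0],[0,0,0,0]]]' 1 25
python3 -c "from h import *;go(.552,-.395,.106,-80.5)"
```

```text
t: 15.55
eef_pos: [0.5526, -0.3943, 0.1085]
ee_rot: [-3.141, -0.001, -1.404]
force: [0.5, 0.5, -0.5]
width: 0.0878
gripper_force: 0.0
t: 16.8
eef_pos: [0.5526, -0.3941, 0.1078]
ee_rot: [-3.141, -0.0, -1.404]
force: [4.0, -0.6, -1.0]
width: 0.0216
gripper_force: 25.0
rows [0.03 0.03 0.07] 0.01 | t 16.8 pos [ 0.5526 -0.3941  0.1078] rot [-180.    -0.   -80.5] F [ 4.  -0.6 -1. ] w 0.0216 g 25.0 q1,6 [-0.33  0.5 ]
```

```bash
python3 -m crank '[[[0,0.28,0,0.6],[-0.03,0.56,0,1.15],[-0.11,1.11,0,2.3],[-0.25,1.65,0,3.4],[-0.44,2.18,0,4.6],[-0.69,2.68,0,5.7],[-0.98,3.16,0,6.9],[-0.98,3.16,0,6.9]]]'
python3 -c "
from h import *;go(.552,-.395,.106,-114.9)
s=arm.get_state();v=s['eef_pos'][:2]-[.528,-.2576];print(np.hypot(*v),np.degrees(np.arctan2(v[1],v[0])))"
```

```text
t: 17.8
eef_pos: [0.4706, -0.3823, 0.1078]
ee_rot: [-3.14, 0.001, -2.008]
force: [6.8, 1.0, -5.0]
width: 0.0212
gripper_force: 25.0
rows [-0.92 -3.17  0.08] -0.03 | t 17.8 pos [ 0.4706 -0.3823  0.1078] rot [-1.799e+02  1.000e-01 -1.151e+02] F [ 6.8  1.  -5. ] w 0.0212 g 25.0 q1,6 [-0.36 -0.08]
0.1372894212445895 -114.73587549013985
```

```bash
python3 -m crank '[[[0,0.28,0,0.6],[-0.03,0.56,0,1.15],[-0.11,1.11,0,2.3],[-0.25,1.65,0,3.4],[-0.44,2.18,0,4.6],[-0.69,2.68,0,5.7],[-0.83,2.92,0,6.3],[-0.98,3.16,0,6.9],[-0.98,3.16,0,6.9],[-0.98,3.16,0,6.9]]]'
python3 - <<'E'
from h import *
go(.408,-.329,.107,-149.2)
s=arm.get_state();v=s['eef_pos'][:2]-[.528,-.2576];print(np.hypot(*v),np.degrees(np.arctan2(v[1],v[0])))
p,d=arm.grab_frame("scene");cv2.imwrite("pics/s5.png",cv2.resize(p[100:340,240:480,::-1],None,fx=2.5,fy=2.5,interpolation=2))
E
```

```text
t: 19.05
eef_pos: [0.4108, -0.3278, 0.1079]
ee_rot: [-3.139, 0.002, -2.608]
force: [8.9, -2.9, -8.5]
width: 0.0214
gripper_force: 25.0
rows [0.12 0.01 0.03] -0.05 | t 19.05 pos [ 0.4108 -0.3278  0.1079] rot [-1.799e+02  1.000e-01 -1.494e+02] F [ 8.9 -2.9 -8.5] w 0.0214 g 25.0 q1,6 [-0.3  -0.74]
0.1366208957260821 -149.09462950240115
```

View pics/s5.png

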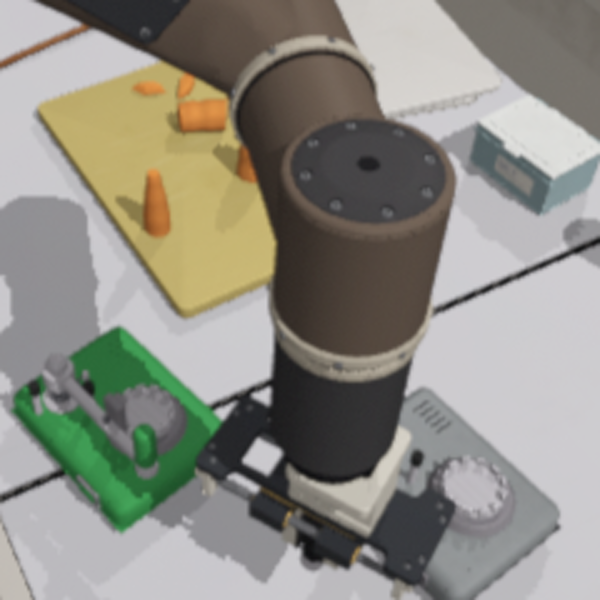

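The knob is held near the stop (crop ~(315,550)) and the butt still stands at (155,205). I push a bit further to feel the stop.

```bash
python3 -m crank '[[[0,0.06,0,0.1],[-0.01,0.12,0,0.2],[-0.01,0.12,0,0.2],[-0.01,0.12,0,0.2]]]'; python3 -m crank '[[[0,0.06,0,0],[0,0.12,0,0],[0,0.12,0,0],[0,0.12,0,0]]]'
```

```text
t: 19.6
eef_pos: [0.4105, -0.3269, 0.108]
ee_rot: [-3.136, 0.002, -2.625]
force: [10.9, -14.8, -15.8]
width: 0.0214
gripper_force: 25.0
t: 20.1
eef_pos: [0.4102, -0.3262, 0.1081]
ee_rot: [-3.133, 0.003, -2.625]
force: [14.5, -28.0, -25.2]
width: 0.0212
gripper_force: 25.0
```

The stop is felt, since the force rises sharply with almost no travel. I ease off slightly, hold there and hand in.

```bash
python3 -m crank '[[[0,-0.1,0,0],[0,-0.1,0,0],[0,-0.1,0,0],[0,-0.1,0,0],[0,-0.1,0,0],[0,-0.1,0,0]]]' - 30
python3 - <<'E'
from h import *
s=arm.get_state();v=s['eef_pos'][:2]-[.528,-.2576];print(np.degrees(np.arctan2(v[1],v[0])),s["force"],s["gripper_force"])
if s["force"][1]<-9 and s["gripper_force"]>20: print(arm.job_done())
E
```

```text
t: 20.85
eef_pos: [0.4105, -0.3268, 0.108]
ee_rot: [-3.136, 0.002, -2.625]
force: [11.8, -16.7, -19.5]
width: 0.0213
gripper_force: 30.0
-149.51490775095488 [ 11.75904841 -16.73262375 -19.50735558] 29.99919894937193
the job is handed in; nothing more can be done
None
```

The job is handed in: the peeled butt stands upright and released on the ochre board, the other pieces looked undisturbed in the camera views, and the gripper is holding the blade arm against its outer stop; hand-in returned no verdict.

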